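# Shut the socket set box by pushing its lid and hasp over

### The arm

A 6-joint arm with a two-finger parallel gripper is mounted at the origin on the work surface. World frame = base frame: x ahead of the robot, y to its left, z up, the work surface at z = 0. Lengths are in mm, angles in rad, forces in N, time in s.
With the tool pointing down it reaches from about 275 to 1000 mm from the base axis. Payload 8.4 kg.
Tool frame: the origin (TCP) lies at the very end of the fingers, on their centre line; the grasp point (between the pads) lies 19 mm behind it; z points along the fingers, y is the line along which they close (so a half turn about z gives the same grasp; the last joint's range is limited). The gripper opens to 85 mm and grips with 20 to 120 N. Pads are 22 mm wide; open, the fingers measure 114 mm over their backs; the gripper's body (76 mm by 85 mm) begins 54 mm behind the grasp point. The pads swing forward as they close: fully open they stand 13 mm farther back than shut.
Start: joints at [1.284, 0.353, 1.633, -0, 1.155, -0.002], TCP at [175.602, 599.827, 231.281] pointing down, gripper open.
Joint ranges: [-2.63, 2.63], [-0.92, 2.1], [0.06, 2.66], [-1.3, 4.44], [0, 2.69], [-3.02, 3.02]. Speed limits (rad/s): [2.22, 2.22, 2.79, 3.14, 3.14, 3.14].

### API

Orientations are given as a unit quaternion [x, y, z, w].
In Python, from station import ctrl gives the robot as it stands.
- The arm moves only by the shell command python3 -m inch 'ROWS' [FORCE]. ROWS is JSON, a list of rows, each a list of 3 entries, a list of its own where there are three numbers: the shift along the tool's x, y, z scaled (see below), then the turn, a rotation vector about the tool's x, y, z scaled (see below), then the opening, from -1 (shut) to 1 (fully open). A call has 1 to 20 rows; each row shifts and turns the commanded pose from where the row before left it, along the tool's axes as they then stand; what a row does not reach is not made up. The controller multiplies each number of a shift by 0.02 m and each number of a turn by 5 degrees. A row lasts 1/8 s, in which the tool goes at most 62.5 mm and 10.7 degrees, less where a joint would pass 70% of its speed; a pose out of reach is approached as far as the arm can. A call with a number of a shift or a turn outside -1 to 1 is refused whole. A call with a gripper value outside its range is refused whole. The fingers move at their own pace and stop on an object; FORCE is the grip in N (left out, the last holds). Time passes only in rows, so rows that do not move let the fingers close. It gives the time, the measured TCP pose, the force, the opening and the grip force at its end, in the units of the state.
- ctrl.observe(): the state, without advancing time (a new reading comes with each control period).
- ctrl.capture(name): name is "scene" or "side" or "wrist"; returns (picture, depth): 400x640x3 uint8, blue, green, red; 400x640 float32, mm along the optical axis (not along the pixel's ray), 0 where there is no reading.
- ctrl.camera_params(name): a dict with "fx", "fy", "cx", "cy" (pixels), "k1" (the pictures are not rectified: a ray, as slopes to the right and down, at radius r is drawn at 1 + k1 r^2 times it, then the intrinsics apply), "world_to_cam" (4x4, takes a point from world to camera coordinates); the wrist camera has in their place "T_tool_cam" (4x4, takes a point from camera to tool coordinates, whose origin is the TCP and whose axes are the flange's). Camera axes: x right, y up, looking along -z (the intrinsics and any distortion apply to the point x, -y, -z); pixel columns grow to the right and rows downward; lengths in mm; the calibration is good to about 2 mm. A picture is of the moment at which its call begins: read the wrist's pose just before it. camera_params takes no time and is no camera call.
- ctrl.hand_in(): hands the job in; it is judged then, once.
The state is a dict: "time_s": time; "q": joint angles; "qd": joint speeds; "joint_torque": joint torques, N m; "tool_pos": TCP position; "ee_rot": TCP orientation; "contact_force": force on the tool from outside, world axes, zero at the start; "torque": the same for the moment, N m; "gripper_width": finger opening in mm; "grip_force": force on a finger pad.
Only numpy, scipy, OpenCV 4.12 (cv2) and the standard library are available. Lean on these libraries where they do the work, as an engineer would, in place of code of your own. Each camera call takes 0.05 s, during which the arm holds its last target. There are 200 camera calls.

### The job

Shut the stainless steel socket set box by pushing only: from behind, push its open lid over and down until it is fully closed, without slamming it, and then push the red hasp on the lid's front edge down flat against the front of the box. Push from outside with the fingertips or the shut fingers: do not grip or lift anything, do not reach in against the foam lining of the lid, and do not fold the hasp before the lid is down. The box must stay standing where it is, and nothing else on the worktop may be disturbed.

Things in the scene. Friction and masses are not known exactly. Their poses are not given: they have to be found in the camera images.
- socket_box: Stainless steel socket set box, loose, about 3 kg, sockets and ratchet in a black tray below the rim. Base 170 mm (its x) by 300 mm (its y) by 52 mm high; origin at the centre of its underside, z up. Its front, with the catch nib, looks along its -x; the lid's hinge line runs along its y at the top of its back, at x = +87 mm, z = 52 mm. Shut, it is 74 mm high.
- lid (a joint): Opening angle of the lid about its hinge line, rad: 0 = shut on the base (its stop), pi/2 = upright, 2.05 = its rear stop; at first 1.7 to 1.95, leaning back. Stiff friction hinge, 0.55 N m: the lid stays wherever it is left and needs about 3 to 7 N near its front edge to turn.
- lid_hinge (a point): Middle of the lid's hinge line, 52 mm above the worktop. The lid reaches 174 mm from it to its front edge and is 304 mm wide along it. The lid's outer face lies 22 mm off the plane through hinge line and rim (on top when shut, at the back when open).
- lid_front (a point): Middle of the front edge of the lid's outer face: 74 mm high when shut, the topmost edge of the lid when open. A fixed black carrying handle stands 9 mm proud of the outer face, within 58 mm either side of the middle and 53 to 95 mm from this edge; beside it the face is clear.
- lid_foam: Dark grey foam lining, 16 mm thick, that fills the inside of the lid; it turns with the lid; its origin is the middle of the lid's hinge line. Not to be pressed on.
- hasp (a joint): Angle of the red steel hasp about its hinge on the lid's front skirt, rad: 0 = flat against the front of lid and box (its stop), pi/2 = straight out, square to the skirt; at first 1.15 to 1.7. Friction hinge, 0.035 N m (1 to 3 N): it stays where left. The flap is 44 mm wide, 38 mm long, 3 mm thick, with a bead along its end and a slot for the nib.
- hasp_hinge (a point): Middle of the hasp's hinge line, on the front skirt of the lid, parallel to the lid's hinge line. With the lid shut: 64 mm above the worktop, at x = -91 mm, y = 0 of the box; flat down, the hasp's outer face then stands 3 mm farther out than this point. The hasp opens at most to 1.95 rad.
- hasp_tip (a point): Middle of the free end of the hasp, 38 mm from its hinge line. Flat down on the shut box it is 26 mm above the worktop. The end travels on an arc about hasp_hinge: push it round along that arc, since a fingertip that goes straight down and then straight in can bind on it.
- olive_jar: Screw-top glass jar of brass olives, 76 mm diameter, 106 mm tall; origin at the centre of its underside.
- gauge_case: Closed blue plastic pressure gauge case, 185 x 225 x 71 mm with a black handle; origin at the centre of its underside.
- hammer: Wooden-handled hammer lying flat, 300 mm long along its x, head at +x; origin at its middle, on the worktop.
- spanner: Steel spanner lying flat, 200 mm long along its x; origin at its middle, on the worktop.
- tape_reel: White plastic reel (ring), 54 mm diameter, 14 mm high; origin at the centre of its underside.
- flux_tin: Green flux tin with a yellow lid, 71 mm diameter, 38 mm tall; origin at the centre of its underside.
- step_stool: Aluminium two-step stool folded flat and lying down, about 610 mm (its x) by 390 mm by 58 mm; origin at the centre of its underside.

How it is judged:
By the outcome, as a careful person would: the job done as asked, in the order asked, and still so for the second after the job is handed in, with the robot touching nothing.
It also fails if it takes over 54 s, if anything falls off the work surface, if the arm or the gripper's body presses on something with over 40 N, if the wrist force passes 120 N, or if a joint passes its speed limit or range.

## Working session

There is one attempt and no reset: what is moved stays moved. The work goes in short steps, Python scripts to look and compute and a shell command to move; the robot and the scene stay as the last step left them, time stands still between calls to the robot, and variables do not carry over. Pictures are saved under pics/ and viewed, at most 10 in all, crops included, and the job is handed in when it is done.

```bash
mkdir -p pics; ls
cat > h.py <<'E'
import numpy as np, cv2
from station import ctrl
def ray_setup(name):
    p=ctrl.camera_params(name); return p
def points(name,depth,T=None):
    """world xyz for every pixel"""
    p=ctrl.camera_params(name)
    v,u=np.mgrid[0:400,0:640].astype(float)
    a=(u-p['cx'])/p['fx']; b=(v-p['cy'])/p['fy']
    x,y=a.copy(),b.copy()
    for _ in range(8):
        s=1+p['k1']*(x*x+y*y); x=a/s; y=b/s
    P=np.stack([x*depth,-y*depth,-depth,np.ones_like(depth)],-1)
    M=np.linalg.inv(np.array(p['world_to_cam'])) if T is None else T@np.array(p['T_tool_cam'])
    return (P@M.T)[...,:3]
E
python3 - <<'E'
from h import *
for n in ('scene','side'):
    im,d=ctrl.capture(n); cv2.imwrite(f'pics/{n}0.png',im); np.save(f'{n}0.npy',d)
s=ctrl.observe(); print(s)
E
```

```text
pics
{'time_s': 0.1, 'q': array([ 1.28360041e+00,  3.53559460e-01,  1.63405345e+00, -3.18726589e-05,
        1.15520549e+00, -2.40173713e-03]), 'qd': array([ 4.02284662e-04, -1.33294736e-03, -1.28666428e-03,  5.16495511e-04,
        2.42543854e-04, -4.91680593e-05]), 'joint_torque': array([ 1.02550664e-03, -6.06359410e+01, -3.42817497e+01,  1.02552156e-04,
        4.02367717e-03, -5.45880960e-05]), 'tool_pos': array([175.49038154, 599.41459608, 230.65159288]), 'ee_rot': array([ 1.41909945e-01,  9.89879382e-01, -6.08565601e-04, -7.40106537e-05]), 'contact_force': array([ 0.05622884,  0.37352045, -0.22423811]), 'torque': array([-0.06725332,  0.00562272, -0.07194182]), 'grip_force': 0.0, 'gripper_width': 85.41120228466953}
```

View pics/scene0.png

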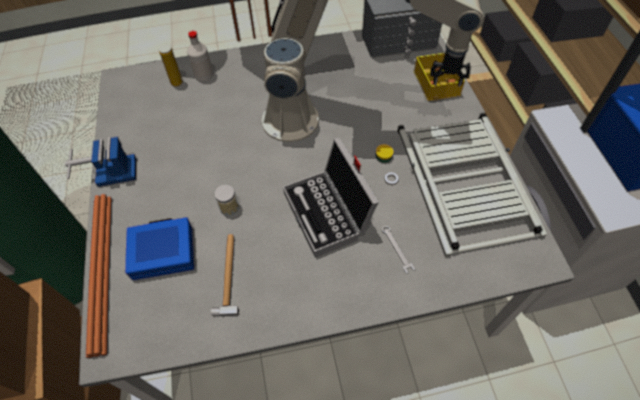

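View pics/side0.png

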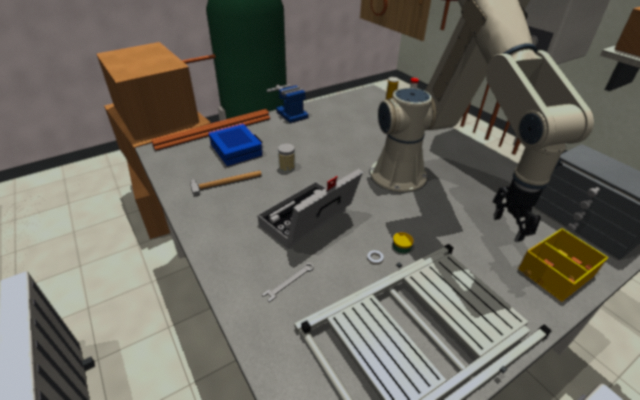

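The scene picture shows the box at about (330,205), with the lid leaning back to the right. Its top edge runs from (337,143) to (375,205), and the red hasp is at (357,163). The tape reel (391,178), flux tin (384,152), spanner (398,250) and stool all sit behind the lid. The side picture shows the lid's outer face with the handle at about (330,207) and the hasp at (332,183).

Run:
```python
from h import *
for n,(u0,v0,u1,v1) in {'scene':(275,135,385,260),'side':(250,165,370,250)}.items():
    d=np.load(f'{n}0.npy'); im=cv2.imread(f'pics/{n}0.png'); P=points(n,d)
    sub=np.zeros((400,640),bool); sub[v0:v1,u0:u1]=1; sub&=d>0
    hsv=cv2.cvtColor(im,cv2.COLOR_BGR2HSV)
    red=sub&((hsv[...,0]<8)|(hsv[...,0]>172))&(hsv[...,1]>150)&(hsv[...,2]>60)
    print(n,'red',red.sum(),P[red].mean(0).round(), P[red].min(0).round(),P[red].max(0).round())
    tall=sub&(P[...,2]>85)&(P[...,2]<300)
    Q=P[tall]; print('lid pts',len(Q),Q.min(0).round(),Q.max(0).round())
    # ransac plane
    rng=np.random.default_rng(0);best=0
    for _ in range(400):
        a=Q[rng.choice(len(Q),3,False)];nn=np.cross(a[1]-a[0],a[2]-a[0]);nn/=np.linalg.norm(nn)+1e-9
        k=abs((Q-a[0])@nn)<4
        if k.sum()>best: best=k.sum();K=k
    c=Q[K].mean(0);nn=np.linalg.svd(Q[K]-c)[2][2]; nn*=np.sign(nn[1]);print('plane',best,c.round(1),nn.round(3), 'yaw of normal',np.arctan2(nn[1],nn[0]), 'tilt', nn[2])
    h=nn[:2]/np.linalg.norm(nn[:2]); t=np.array([-h[1],h[0]])
    top=Q[K]; print('along',np.percentile(top[:,:2]@t,[0.5,2,98,99.5]).round(1),'zmax',np.percentile(top[:,2],[98,99.5,100]).round(1))
    # box rim points
    b=sub&(P[...,2]>44)&(P[...,2]<60); B=P[b]; print('rim across',np.percentile(B[:,:2]@h,[1,3,97,99]).round(1),'along',np.percentile(B[:,:2]@t,[1,3,97,99]).round(1))
    bx=cv2.minAreaRect(B[:,:2].astype(np.float32)); print(bx)
P=points('scene',np.load('scene0.npy'))
for nm,(u,v) in dict(reel=(391,178),tin=(384,152),sp0=(388,230),sp1=(408,268),stoolcorner=(402,128),stool2=(455,245),jar=(225,192)).items(): print(nm,P[v,u].round())
import json
```

```text
scene red 35 [478. 160. 251.] [458. 156. 235.] [496. 164. 267.]
lid pts 2095 [326.  84.  85.] [636. 196. 268.]
plane 1679 [489.1 135.8 160.1] [-0.199  0.951 -0.236] yaw of normal 1.777285214187002 tilt -0.23552931767728524
along [-651.3 -649.3 -351.1 -346.6] zmax [225.1 262.5 267.8]
rim across [-168.2 -167.4    9.6   67.3] along [-650.4 -648.9 -350.5 -347.8]
((473.04351806640625, 147.0926513671875), (311.8689880371094, 446.7712097167969), 14.98591136932373)
side red 26 [471. 154. 245.] [ 280. -110.    2.] [496. 169. 264.]
lid pts 1925 [326. 108.  85.] [634. 197. 265.]
plane 1349 [492.2 157.  159.7] [-0.2    0.955 -0.219] yaw of normal 1.776972853212367 tilt -0.21874018332328232
along [-652.5 -650.9 -354.9 -350.1] zmax [218.7 219.8 224.9]
rim across [-168.3 -167.    29.6   30.2] along [-651.6 -650.5 -352.8 -350.4]
((503.09893798828125, 34.600563049316406), (305.6423034667969, 200.66299438476562), 11.746761322021484)
reel [394. 335.  -0.]
tin [295. 331.  44.]
sp0 [624. 253.  11.]
sp1 [780. 281.  -2.]
stoolcorner [184. 442.  39.]
stool2 [757. 452.  56.]
jar [ 396. -301.  109.]
```

```bash
python3 -m inch '[[[0,0,0],[0,0,-0.94],-1],[[0,0,0],[0,0,-0.94],-1],[[0,0,0],[0,0,-0.94],-1],[[0,0,0],[0,0,-0.94],-1],[[0,0,0],[0,0,-0.94],-1],[[0,0,0],[0,0,-0.94],-1],[[0,0,0],[0,0,0],-1]]' 60
cat >> h.py <<'E'
from scipy.spatial.transform import Rotation as R
YAW=1.777; H=np.array([np.cos(YAW),np.sin(YAW)]); TT=np.array([-H[1],H[0]])
def st():
    s=ctrl.observe(); p=s['tool_pos']; M=R.from_quat(s['ee_rot']).as_matrix()
    print('t',round(s['time_s'],2),'across %.1f along %.1f z %.1f'%(p[:2]@H,p[:2]@TT,p[2]),'F(across,along,z)',(s['contact_force'][:2]@H).round(1),(s['contact_force'][:2]@TT).round(1),s['contact_force'][2].round(1),'w',s['gripper_width'].round(1))
    B=np.array([[*TT,0],[*H,0],[0,0,-1]]); print('tool rot wrt box-aligned (deg)',R.from_matrix(B@M).as_rotvec(True).round(1))
E
python3 -c "from h import *;st()"
```

```text
time_s: 0.98
tool_pos: [175.5, 599.6, 230.9]
ee_rot: [-0.103, 0.995, -0.0, -0.0]
contact_force: [0.2, -0.5, 0.3]
gripper_width: 0.2
grip_force: 0.0Traceback (most recent call last):
  File "<string>", line 1, in <module>
    from h import *;st()
                    ~~^^
  File "h.py", line 20, in st
    print('t',round(s['time_s'],2),'across %.1f along %.1f z %.1f'%(p[:2]@H,p[:2]@TT,p[2]),'F(across,along,z)',(s['contact_force'][:2]@H).round(1),(s['contact_force'][:2]@TT).round(1),s['contact_force'][2].round(1),'w',s['gripper_width'].round(1))
                                                                                                                                                                                                                           ^^^^^^^^^^^^^^^^^^^^^^^^
AttributeError: 'float' object has no attribute 'round'
```

```bash
sed -i "s/s\['gripper_width'\].round(1)/round(s['gripper_width'],1)/" h.py
python3 -m inch '[[[-0.3,-1,0],[0,0,0],-1],[[-0.3,-1,0],[0,0,0],-1],[[-0.3,-1,0],[0,0,0],-1],[[-0.3,-1,0],[0,0,0],-1],[[-0.3,-1,0],[0,0,0],-1],[[-0.3,-1,0],[0,0,0],-1],[[-0.3,-1,0],[0,0,0],-1],[[-0.3,-1,0],[0,0,0],-1],[[-0.3,-1,0],[0,0,0],-1],[[-0.3,-1,0],[0,0,0],-1],[[-0.3,-1,0],[0,0,0],-1],[[-0.3,-1,0],[0,0,0],-1],[[-0.3,-1,0],[0,0,0],-1],[[-0.3,-1,0],[0,0,0],-1],[[-0.3,-1,0],[0,0,0],-1],[[-0.3,-1,0],[0,0,0],-1],[[-0.3,-1,0],[0,0,0],-1],[[-0.3,-1,0],[0,0,0],-1],[[-0.3,-0.6,0],[0,0,0],-1],[[0,0,0],[0,0,0],-1]]'
python3 - <<'E'
from h import *
st(); im,d=ctrl.capture('side'); cv2.imwrite('pics/side1.png',cv2.resize(im[120:280,220:420],None,fx=3,fy=3,interpolation=cv2.INTER_CUBIC))
E
```

```text
time_s: 3.48
tool_pos: [364.3, 258.7, 231.3]
ee_rot: [-0.103, 0.995, 0.0, 0.0]
contact_force: [0.6, 0.8, 0.7]
gripper_width: -0.4
grip_force: 0.0
t 3.48 across 178.6 along -409.5 z 231.3 F(across,along,z) 0.6 -0.7 0.7 w -0.4
tool rot wrt box-aligned (deg) [-0. -0.  0.]
```

View pics/side1.png

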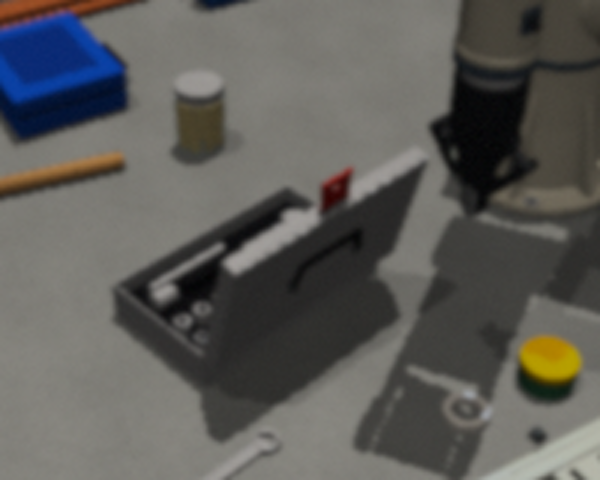

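The side crop shows the shut fingers at (475,195) standing clear behind the near end of the lid. The red hasp is at (337,190), and the handle is on the outer face at (325,260). Next I lower the tool and move in until it touches.

```bash
python3 -m inch '[[[-0.2,-0.7,0.6],[0,0,0],-1],[[-0.2,-0.7,0.6],[0,0,0],-1],[[-0.2,-0.7,0.6],[0,0,0],-1],[[0,-0.7,0],[0,0,0],-1],[[0,-0.7,0],[0,0,0],-1],[[0,-0.3,0],[0,0,0],-1],[[0,-0.25,0],[0,0,0],-1],[[0,-0.25,0],[0,0,0],-1],[[0,-0.25,0],[0,0,0],-1],[[0,-0.25,0],[0,0,0],-1]]'; python3 -c "from h import *;st()"
```

```text
time_s: 4.78
tool_pos: [395.3, 167.6, 195.3]
ee_rot: [-0.104, 0.995, 0.0, 0.0]
contact_force: [-0.1, 0.3, 0.8]
gripper_width: -0.1
grip_force: 0.0
t 4.78 across 83.1 along -421.2 z 195.3 F(across,along,z) 0.3 -0.0 0.8 w -0.1
tool rot wrt box-aligned (deg) [-0.  -0.  -0.1]
```

```bash
python3 -m inch '[[[0,-0.25,0],[0,0,0],-1],[[0,-0.25,0],[0,0,0],-1],[[0,-0.25,0],[0,0,0],-1],[[0,-0.25,0],[0,0,0],-1],[[0,-0.25,0],[0,0,0],-1],[[0,-0.25,0],[0,0,0],-1]]'; python3 -c "from h import *;st()"
```

```text
time_s: 5.52
tool_pos: [402.0, 139.0, 195.8]
ee_rot: [-0.103, 0.995, 0.001, 0.001]
contact_force: [-0.3, 4.7, 4.0]
gripper_width: -0.3
grip_force: 2.4
t 5.53 across 53.7 along -422.0 z 195.8 F(across,along,z) 4.7 -0.7 4.0 w -0.3
tool rot wrt box-aligned (deg) [-0.1 -0.1 -0.1]
```

```bash
python3 -m inch '[[[0,-0.3,0],[0,0,0],-1],[[0,-0.3,0],[0,0,0],-1],[[0,-0.3,0],[0,0,0],-1],[[0,-0.3,0],[0,0,0],-1],[[0,-0.3,0],[0,0,0],-1],[[0,-0.3,0],[0,0,0],-1],[[0,-0.3,0],[0,0,0],-1],[[0,-0.3,0],[0,0,0],-1],[[0,-0.3,0],[0,0,0],-1],[[0,-0.35,0.1],[0,0,0],-1],[[0,-0.35,0.1],[0,0,0],-1],[[0,-0.35,0.1],[0,0,0],-1]]'
python3 - <<'E'
from h import *
st(); im,d=ctrl.capture('side'); cv2.imwrite('pics/side2.png',cv2.resize(im[120:280,220:420],None,fx=3,fy=3,interpolation=cv2.INTER_CUBIC))
E
```

```text
time_s: 7.02
tool_pos: [417.1, 64.5, 189.3]
ee_rot: [-0.104, 0.995, -0.0, 0.0]
contact_force: [-1.0, 1.4, 3.6]
gripper_width: 0.0
grip_force: 1.7
t 7.03 across -22.3 along -421.5 z 189.3 F(across,along,z) 1.5 0.7 3.6 w 0.0
tool rot wrt box-aligned (deg) [ 0.  -0.  -0.1]
```

View pics/side2.png

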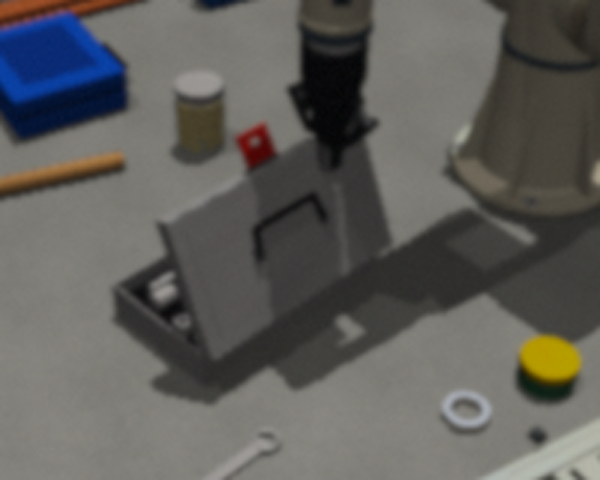

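The side crop shows the lid partly over, the fingertips on its outer face at (330,160) beside the handle, and the hasp at (257,147) untouched. The box has not moved: its corners are still at (118,290) and (210,370).

```bash
python3 -m inch '[[[0,-0.35,0.1],[0,0,0],-1],[[0,-0.35,0.1],[0,0,0],-1],[[0,-0.35,0.15],[0,0,0],-1],[[0,-0.3,0.18],[0,0,0],-1],[[0,-0.3,0.18],[0,0,0],-1],[[0,-0.3,0.18],[0,0,0],-1],[[0,-0.3,0.18],[0,0,0],-1],[[0,-0.3,0.18],[0,0,0],-1],[[0,-0.3,0.18],[0,0,0],-1],[[0,-0.25,0.28],[0,0,0],-1],[[0,-0.25,0.28],[0,0,0],-1],[[0,-0.25,0.28],[0,0,0],-1],[[0,-0.25,0.28],[0,0,0],-1],[[0,-0.25,0.28],[0,0,0],-1],[[0,-0.25,0.28],[0,0,0],-1]]'; python3 -c "from h import *;st()"
```

```text
time_s: 8.95
tool_pos: [434.7, -20.3, 126.6]
ee_rot: [-0.103, 0.995, 0.0, -0.0]
contact_force: [-0.5, 0.9, 0.7]
gripper_width: 0.2
grip_force: 0.6
t 8.95 across -108.9 along -421.3 z 126.6 F(across,along,z) 1.0 0.3 0.7 w 0.2
tool rot wrt box-aligned (deg) [-0.   0.  -0.1]
```

```bash
python3 -m inch '[[[0,-0.12,0.22],[0,0,0],-1],[[0,-0.12,0.22],[0,0,0],-1],[[0,-0.12,0.22],[0,0,0],-1],[[0,-0.1,0.22],[0,0,0],-1],[[0,-0.1,0.22],[0,0,0],-1],[[0,-0.08,0.2],[0,0,0],-1],[[0,-0.05,0.2],[0,0,0],-1],[[0,-0.05,0.2],[0,0,0],-1],[[0,-0.03,0.2],[0,0,0],-1],[[0,-0.03,0.15],[0,0,0],-1],[[0,0,0.1],[0,0,0],-1]]'; python3 -c "from h import *;st()"
```

```text
time_s: 10.32
tool_pos: [438.1, -35.8, 83.9]
ee_rot: [-0.104, 0.995, -0.0, -0.0]
contact_force: [0.5, -0.5, 0.6]
gripper_width: 0.2
grip_force: 0.4
t 10.32 across -124.7 along -421.5 z 83.9 F(across,along,z) -0.6 -0.4 0.6 w 0.2
tool rot wrt box-aligned (deg) [-0.   0.  -0.1]
```

Run:
```python
from h import *
im,d=ctrl.capture('side'); cv2.imwrite('pics/side3.png',cv2.resize(im[120:280,220:420],None,fx=3,fy=3,interpolation=cv2.INTER_CUBIC))
for n in ('side','scene'):
    if n=='scene': im,d=ctrl.capture('scene')
    P=points(n,d); a=P[...,:2]@H; l=P[...,:2]@TT
    for r0 in (30,60,100,130,160):
        k=(d>0)&(abs(a-(5-r0))<8)&(abs(l+590)<40)&(P[...,2]>30)
        if k.any(): print(n,r0,k.sum(),np.median(P[k][:,2]).round(1))
```

```text
side 30 76 76.1
side 60 73 78.5
side 100 72 81.7
side 130 67 83.5
side 160 60 85.8
scene 30 87 77.0
scene 60 86 78.3
scene 100 92 81.5
scene 130 91 83.5
scene 160 92 84.8
```

View pics/side3.png

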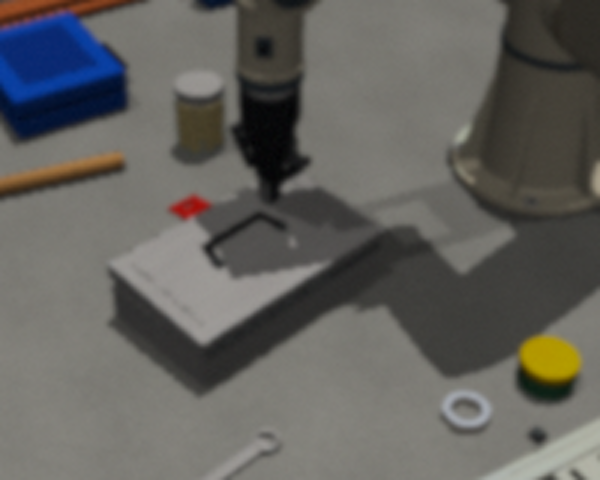

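The side crop shows the lid nearly down: the measured heights rise from 76 to 86 mm toward the front, so it is about 0.07 rad open. The hasp sticks out at (190,207) and the fingertips are at (270,190). I keep pressing slowly to the stop.

```bash
python3 -m inch '[[[0,0,0.1],[0,0,0],-1],[[0,0,0.1],[0,0,0],-1],[[0,0,0.1],[0,0,0],-1],[[0,0,0.08],[0,0,0],-1],[[0,0,0.08],[0,0,0],-1],[[0,0,0.05],[0,0,0],-1],[[0,0,0],[0,0,0],-1]]'; python3 -c "from h import *;st()"
```

```text
time_s: 11.3
tool_pos: [438.1, -35.8, 74.0]
ee_rot: [-0.104, 0.995, 0.0, -0.0]
contact_force: [-1.1, -0.8, 4.6]
gripper_width: 0.3
grip_force: 2.2
t 11.3 across -124.7 along -421.5 z 74.0 F(across,along,z) -0.5 1.2 4.6 w 0.3
tool rot wrt box-aligned (deg) [-0.   0.  -0.1]
```

```bash
python3 -m inch '[[[0,0,0.05],[0,0,0],-1],[[0,0,0.05],[0,0,0],-1],[[0,0,0.05],[0,0,0],-1],[[0,0,0],[0,0,0],-1]]'; python3 -c "from h import *;st()"
```

```text
time_s: 11.8
tool_pos: [438.2, -35.8, 73.6]
ee_rot: [-0.104, 0.995, -0.0, 0.0]
contact_force: [-14.3, 0.2, 55.0]
gripper_width: 0.1
grip_force: 27.5
t 11.8 across -124.8 along -421.6 z 73.6 F(across,along,z) 3.2 13.9 55.0 w 0.1
tool rot wrt box-aligned (deg) [ 0.  -0.  -0.1]
```

```bash
python3 -m inch '[[[0,0,-0.1],[0,0,0],-1],[[0,0,-0.5],[0,0,0],-1],[[0,0,-1],[0,0,0],-1],[[0,0,-1],[0,0,0],-1],[[0,0,-1],[0,0,0],-1],[[0,0,0],[0,0,0],-1]]'
python3 - <<'E'
from h import *
st()
out=[]
for n in ('side','scene'):
    im,d=ctrl.capture(n)
    P=points(n,d); a=P[...,:2]@H; l=P[...,:2]@TT
    for r0 in (30,100,160):
        k=(d>0)&(abs(a-(5-r0))<8)&(abs(l+590)<40)&(P[...,2]>30)
        if k.any(): print(n,r0,k.sum(),np.median(P[k][:,2]).round(1))
    k=(d>0)&(P[...,2]>62)&(P[...,2]<90)&(abs(l+590)<55)&(a>-260)&(a<60); print('lid across',np.percentile(a[k],[0.5,2,98,99.5]).round(1))
    hsv=cv2.cvtColor(im,cv2.COLOR_BGR2HSV)
    red=(d>0)&((hsv[...,0]<8)|(hsv[...,0]>172))&(hsv[...,1]>130)&(hsv[...,2]>50)&(abs(a+190)<50)&(abs(l+501)<60)
    v,u=np.where(red); print('red',red.sum(),u.min(),u.max(),v.min(),v.max(),'a',a[red].min().round(1),a[red].max().round(1),'l',l[red].min().round(1),l[red].max().round(1),'z',P[red][:,2].min().round(1),P[red][:,2].max().round(1))
    A=np.c_[a[red],np.ones(red.sum())]; print('z fit slope',np.polyfit(a[red],P[red][:,2],1).round(3),'mean a,l,z',a[red].mean().round(1),l[red].mean().round(1),P[red][:,2].mean().round(1))
    out.append(cv2.resize(im[v.min()-25:v.min()+35,u.min()-40:u.min()+60],None,fx=4,fy=4,interpolation=cv2.INTER_CUBIC))
cv2.imwrite('pics/hasp4.png',np.hstack(out))
E
```

```text
time_s: 12.55
tool_pos: [439.2, -35.8, 144.1]
ee_rot: [-0.104, 0.995, -0.0, 0.001]
contact_force: [-0.4, 0.5, -0.6]
gripper_width: -0.1
grip_force: 0.0
t 12.55 across -124.9 along -422.5 z 144.1 F(across,along,z) 0.6 0.2 -0.6 w -0.1
tool rot wrt box-aligned (deg) [ 0.  -0.2 -0.1]
side 30 69 74.1
side 100 69 74.4
side 160 56 73.9
lid across [-167.5 -163.8    6.2    8. ]
red 47 277 288 188 194 a -209.1 -174.8 l -523.6 -479.5 z 56.6 69.1
z fit slope [  0.221 106.702] mean a,l,z -193.6 -503.4 64.0
scene 30 88 75.3
scene 100 94 74.8
scene 160 88 74.5
lid across [-169.6 -167.8    0.4    3.5]
red 107 284 297 212 225 a -211.7 -169.6 l -522.5 -475.8 z -4.3 71.5
z fit slope [5.6000e-02 7.3453e+01] mean a,l,z -192.3 -499.1 62.6
```

View pics/hasp4.png

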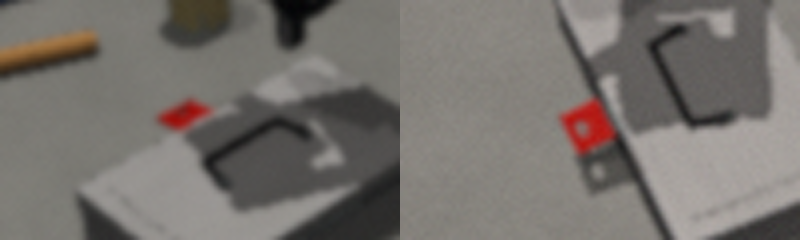

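The crop (side view left, scene view right) shows the lid flat at 74–75 mm all over. The hasp sticks out at (185,115) and (587,127), with its centre at along −501 and its tip at across −211, drooping slightly (about 1.4 rad). I now go above its end.

```bash
python3 -m inch '[[[-0.79,-0.91,0],[0,0,0],-1],[[-0.79,-0.91,0.3],[0,0,0],-1],[[-0.79,-0.91,0.6],[0,0,0],-1],[[-0.79,-0.91,0.8],[0,0,0],-1],[[-0.79,-0.91,0.9],[0,0,0],-1],[[0,0,0.5],[0,0,0],-1],[[0,0,0.4],[0,0,0],-1],[[0,0,0],[0,0,0],-1]]'; python3 -c "from h import *;st()"
```

```text
time_s: 13.65
tool_pos: [532.8, -107.9, 72.2]
ee_rot: [-0.104, 0.995, 0.0, -0.001]
contact_force: [0.1, -0.2, -0.4]
gripper_width: -0.4
grip_force: 0.0
t 13.65 across -214.7 along -499.4 z 72.2 F(across,along,z) -0.2 -0.1 -0.4 w -0.4
tool rot wrt box-aligned (deg) [-0.   0.1 -0.1]
```

```bash
python3 -m inch '[[[-0.05,0,0.2],[0,0,0],-1],[[0,0,0.2],[0,0,0],-1],[[0,0,0.2],[0,0,0],-1],[[0,0,0.2],[0,0,0],-1],[[0,0.05,0.2],[0,0,0],-1],[[0,0,0],[0,0,0],-1]]'
python3 - <<'E'
from h import *
st(); out=[]
im,d=ctrl.capture('side'); out.append(cv2.resize(im[160:220,250:350],None,fx=4,fy=4,interpolation=cv2.INTER_CUBIC))
im,d=ctrl.capture('scene'); out.append(cv2.resize(im[180:240,250:350],None,fx=4,fy=4,interpolation=cv2.INTER_CUBIC))
cv2.imwrite('pics/hasp5.png',np.hstack(out))
E
```

```text
time_s: 14.4
tool_pos: [534.7, -107.3, 52.5]
ee_rot: [-0.104, 0.995, 0.0, -0.0]
contact_force: [-0.9, -1.0, -0.3]
gripper_width: -0.3
grip_force: 0.0
t 14.4 across -214.5 along -501.4 z 52.5 F(across,along,z) -0.8 1.1 -0.3 w -0.3
tool rot wrt box-aligned (deg) [-0.   0.  -0.1]
```

View pics/hasp5.png

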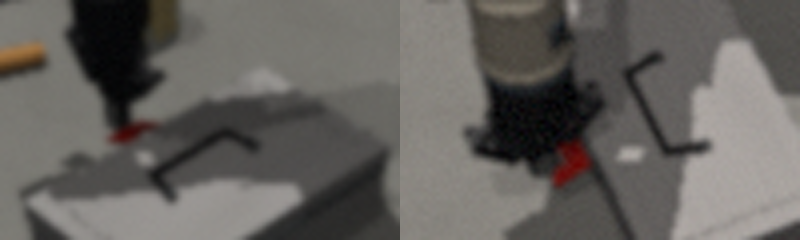

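The crop shows the fingertips at the hasp's end, at (118,120) in the side view and (540,165) in the scene view. I can't tell whether they are on it or just past it, so I measure the red flap.

```bash
cat > red.py <<'E'
from h import *
for n in ('side','scene'):
    im,d=ctrl.capture(n); P=points(n,d); a=P[...,:2]@H; l=P[...,:2]@TT; z=P[...,2]
    hsv=cv2.cvtColor(im,cv2.COLOR_BGR2HSV)
    red=(d>0)&((hsv[...,0]<8)|(hsv[...,0]>172))&(hsv[...,1]>130)&(hsv[...,2]>40)&(abs(a+190)<40)&(abs(l+501)<40)&(z>15)
    print(n,red.sum(),np.c_[a[red],l[red],z[red]].round(0)[np.argsort(a[red])][::4].astype(int).tolist())
    near=(d>0)&(abs(l+501)<14)&(z>45)&(z<75)&(a<-185)&(a>-250)&~red
    print('dark',near.sum(),np.c_[a[near],l[near],z[near]].round(0)[::3].astype(int).tolist())
E
python3 red.py
```

```text
side 17 [[-209, -504, 52], [-203, -488, 53], [-197, -498, 56], [-192, -507, 59], [-184, -514, 62]]
dark 27 [[-221, -513, 70], [-203, -497, 73], [-208, -513, 73], [-204, -497, 66], [-210, -512, 67], [-203, -503, 65], [-216, -513, 58], [-201, -510, 66], [-188, -490, 62]]
scene 66 [[-209, -513, 55], [-206, -516, 57], [-203, -507, 54], [-200, -519, 50], [-197, -511, 56], [-194, -516, 62], [-192, -510, 60], [-191, -518, 64], [-189, -512, 60], [-188, -519, 56], [-186, -514, 60], [-185, -512, 64], [-184, -517, 57], [-181, -512, 62], [-180, -509, 70], [-178, -523, 69], [-175, -507, 64]]
dark 19 [[-198, -495, 61], [-207, -512, 72], [-218, -510, 71], [-206, -503, 50], [-223, -514, 73], [-213, -515, 67], [-216, -511, 57]]
```

The flap falls from 62 mm to 52 mm toward its end (about 1.2 rad), so the fingertip is on it. I push on round the arc.

```bash
python3 -m inch '[[[0,0.05,0.08],[0,0,0],-1],[[0,0.06,0.11],[0,0,0],-1],[[0,0.07,0.11],[0,0,0],-1],[[0,0.08,0.11],[0,0,0],-1],[[0,0.1,0.1],[0,0,0],-1],[[0,0.1,0.1],[0,0,0],-1],[[0,0.11,0.09],[0,0,0],-1],[[0,0.12,0.08],[0,0,0],-1],[[0,0,0],[0,0,0],-1]]'; python3 -c "from h import *;st()"; python3 red.py | grep -v dark
```

```text
time_s: 15.72
tool_pos: [532.0, -93.6, 37.2]
ee_rot: [-0.104, 0.995, 0.0, -0.0]
contact_force: [0.1, 0.1, 0.5]
gripper_width: -0.1
grip_force: 0.1
t 15.72 across -200.6 along -501.6 z 37.2 F(across,along,z) 0.1 -0.2 0.5 w -0.1
tool rot wrt box-aligned (deg) [-0.   0.  -0.1]
side 0 []
scene 35 [[-196, -515, 35], [-191, -513, 34], [-188, -508, 46], [-186, -504, 52], [-184, -497, 47], [-183, -505, 52], [-181, -521, 61], [-178, -503, 53], [-177, -510, 62]]
```

```bash
python3 -m inch '[[[0,0.11,0.06],[0,0,0],-1],[[0,0.11,0.05],[0,0,0],-1],[[0,0.11,0.04],[0,0,0],-1],[[0,0.11,0.03],[0,0,0],-1],[[0,0.08,0.01],[0,0,0],-1],[[0,0,0],[0,0,0],-1]]'; python3 -c "from h import *;st()"
```

```text
time_s: 16.58
tool_pos: [529.8, -83.4, 33.4]
ee_rot: [-0.104, 0.995, 0.0, -0.0]
contact_force: [0.9, -0.4, 0.0]
gripper_width: -0.0
grip_force: 0.3
t 16.57 across -190.1 along -501.5 z 33.4 F(across,along,z) -0.6 -0.8 0.0 w -0.0
tool rot wrt box-aligned (deg) [-0.   0.  -0.1]
```

```bash
python3 -m inch '[[[0,0.06,0],[0,0,0],-1],[[0,0.06,0],[0,0,0],-1],[[0,0,0],[0,0,0],-1]]'; python3 -c "from h import *;st()"; python3 red.py | grep -v dark
```

```text
time_s: 16.95
tool_pos: [529.7, -82.3, 33.5]
ee_rot: [-0.104, 0.995, -0.001, 0.0]
contact_force: [0.3, -10.2, -2.7]
gripper_width: 0.1
grip_force: 4.6
t 16.95 across -189.0 along -501.6 z 33.5 F(across,along,z) -10.0 1.8 -2.7 w 0.1
tool rot wrt box-aligned (deg) [ 0.1 -0.  -0.1]
side 0 []
scene 8 [[-177, -507, 36], [-175, -522, 44]]
```

```bash
python3 -m inch '[[[0,0.02,0],[0,0,0],-1],[[0,0,0],[0,0,0],-1],[[0,-0.3,0],[0,0,0],-1],[[0,-0.8,0],[0,0,0],-1],[[0,-1,-0.5],[0,0,0],-1],[[0,-1,-1],[0,0,0],-1],[[0,-1,-1],[0,0,0],-1],[[0,-1,-1],[0,0,0],-1],[[0,-1,-1],[0,0,0],-1],[[0,0,-1],[0,0,0],-1],[[0,0,-1],[0,0,0],-1],[[0,0,0],[0,0,0],-1]]'; python3 red.py | grep -v dark;  python3 - <<'E'
from h import *
st(); s=ctrl.observe(); T=np.eye(4); T[:3,:3]=R.from_quat(s['ee_rot']).as_matrix(); T[:3,3]=s['tool_pos']
im,d=ctrl.capture('scene'); imS,_=ctrl.capture('side'); iw,dw=ctrl.capture('wrist')
c=[cv2.resize(im[120:280,220:420],None,fx=1.9,fy=1.9),cv2.resize(imS[120:280,220:420],None,fx=1.9,fy=1.9)]
cv2.imwrite('pics/end6.png',np.vstack([np.hstack(c),cv2.resize(iw[:, :],(480,300))[:, :] if 0 else np.pad(cv2.resize(iw,(448,280)),((0,0),(0,760-448),(0,0)))]))
P=points('scene',d);a=P[...,:2]@H; l=P[...,:2]@TT;z=P[...,2]
k=(d>0)&(z>68)&(z<90)&(a>-230)&(a<60)&(l>-690)&(l<-310);print('lid z',np.percentile(z[k],[5,50,95]).round(1),'a',np.percentile(a[k],[.5,99.5]).round(1),'l',np.percentile(l[k],[.5,99.5]).round(1), cv2.minAreaRect(P[k][:,:2].astype(np.float32)))
E
```

```text
time_s: 18.55
tool_pos: [555.6, -201.8, 165.6]
ee_rot: [-0.103, 0.995, -0.001, 0.002]
contact_force: [1.1, 0.0, 0.6]
gripper_width: 0.1
grip_force: 0.0
side 0 []
scene 17 [[-178, -510, 42], [-177, -500, 61], [-176, -518, 60], [-175, -514, 46], [-174, -519, 39]]
t 18.65 across -310.1 along -501.4 z 163.4 F(across,along,z) 0.3 0.3 0.3 w -0.4
tool rot wrt box-aligned (deg) [ 0. -0. -0.]
lid z [69.5 74.5 80.8] a [-169.8    3.4] l [-650.4 -347.9] ((505.0349426269531, 17.46837615966797), (310.5025329589844, 182.94140625), 11.942829132080078)
```

View pics/end6.png

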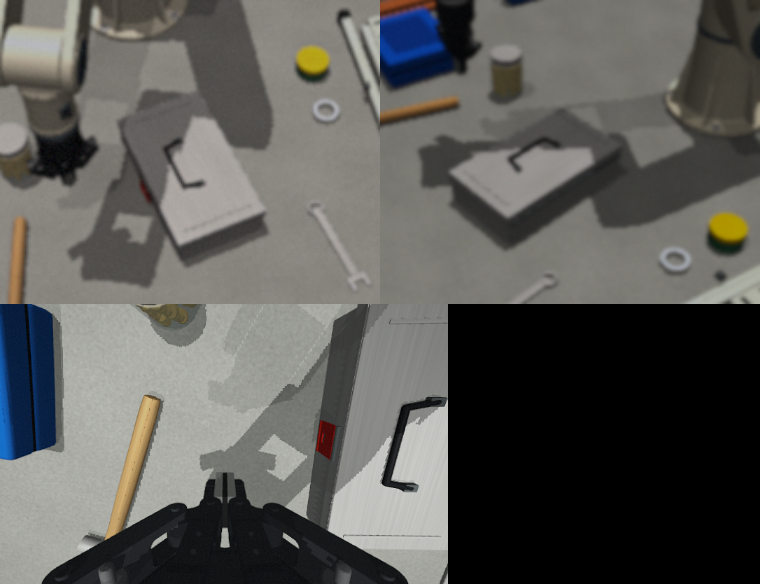

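The pictures show the lid shut, with the red hasp against the front at (147,190) in the scene view and (326,438) in the wrist view. The box is where it was and the other things are untouched. I check the hasp's angle from the wrist depth.

Run:
```python
from h import *
s=ctrl.observe(); T=np.eye(4); T[:3,:3]=R.from_quat(s['ee_rot']).as_matrix(); T[:3,3]=s['tool_pos']
im,d=ctrl.capture('wrist'); P=points('wrist',d,T);a=P[...,:2]@H; l=P[...,:2]@TT;z=P[...,2]
hsv=cv2.cvtColor(im,cv2.COLOR_BGR2HSV)
red=(d>0)&((hsv[...,0]<8)|(hsv[...,0]>172))&(hsv[...,1]>150)&(abs(a+180)<30)&(abs(l+501)<40)&(z>15)
print(red.sum(),z[red].min(),z[red].max(),np.polyfit(z[red],a[red],1))
for z0 in range(26,66,5):
    k=red&(abs(z-z0)<2.5); w=(d>0)&(abs(z-z0)<2.5)&(abs(a+175)<15)&(abs(l+545)<20)
    print(z0,k.sum(),np.median(a[k]).round(1) if k.any() else None,'wall',np.median(a[w]).round(1) if w.any() else None)
```

```text
1046 23.898958849916085 64.91132010522523 [ 1.12668930e-02 -1.75990141e+02]
26 111 -176.4 wall -166.4
31 132 -175.5 wall -166.3
36 119 -175.3 wall -166.3
41 104 -175.3 wall -166.4
46 125 -175.4 wall -166.4
51 131 -175.4 wall -168.2
56 150 -175.4 wall -168.4
61 155 -175.4 wall -168.4
```

The hasp is vertical, with a slope of 0.01 rad, and its end is at 24–26 mm as it should be, so it is flat.

```bash
python3 -c "
from station import ctrl
print(ctrl.hand_in())"
```

```text
the job is handed in; nothing more can be done
None
```

I pushed the lid shut from behind and then the hasp flat against the front, and handed the job in after about 19 s; the box and everything around it stayed put by the cameras, though the lid took 55 N at its stop.

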